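# Shunt the log wagon onto the traverser

### The arm

A 7-joint arm with a two-finger parallel gripper is mounted at the origin on the work surface; the furniture and walls round the work are solid. World frame = base frame: x ahead of the robot, y to its left, z up, the work surface at z = 0. Lengths are in m, angles in rad, forces in N, time in s.
With the tool pointing down it reaches from about 0.35 to 0.9 m from the base axis. Payload 7.2 kg.
Tool frame: the origin (TCP) lies midway between the tips of the shut fingers; the grasp point (between the pads) lies 19 mm behind it; z points along the fingers, y is the line along which they close (so a half turn about z gives the same grasp; the last joint's range is limited). The gripper opens to 88 mm and grips with 3 to 60 N. Pads are 20 mm wide; open, the fingers measure 115 mm over their backs; the gripper's body (75 mm by 178 mm) begins 61 mm behind the grasp point.
Start: joints at [1.144, 0.411, -0.013, 1.596, 0.006, 1.134, -0.082], TCP at [0.219, -0.585, 0.223] pointing down, gripper open.
Joint ranges: [-2.95, 2.95], [-0.29, 1.99], [-1.47, 1.44], [0.14, 2.54], [-1.03, 4.17], [0.13, 1.85], [-2.86, 2.86]. Speed limits (rad/s): [2.39, 2.39, 3.01, 3.01, 3.14, 3.14, 3.14].

### API

Orientations are given as a rotation vector (axis times angle).
In Python, from cell import robot gives the robot as it stands. The module is installed in compiled form; this text tells all that it offers.
- The arm moves only by the tool move_arm, never from a script. Its argument "targets" is a list of rows, each an object with "rotation": the turn, a rotation vector about the tool's x, y, z in rad, a list of three; "slide": the shift along the tool's x, y, z in m, a list of three; "claw": the opening, from -1 (shut) to 1 (fully open), so that 0 is half open. A call has 1 to 5 rows; each row shifts and turns the commanded pose from where the row before left it, along the tool's axes as they then stand; what a row does not reach is not made up. A row lasts 1/12 s, in which the tool goes at most 41.7 mm and 7.16 degrees, less where a joint would pass 70% of its speed; a pose out of reach is approached as far as the arm can. A call is refused whole if a number of a shift passes 0.0417 or a number of a turn 0.125, either way. A call with a gripper value outside its range is refused whole. The fingers move at their own pace and stop on an object; the grip force is fixed at half the most. Time passes only in rows, so rows that do not move let the fingers close. It gives the time, the measured TCP pose, the force, the opening and the grip force at its end, in the units of the state.
- robot.get_obs(): the state, without advancing time (a new reading comes with each control period).
- robot.camera(name): name is "scene" or "top"; returns (picture, depth): 420x560x3 uint8, red, green, blue; 420x560 float32, m along the optical axis (not along the pixel's ray), 0 where there is no reading.
- robot.calibration(name): a dict with "fx", "fy", "cx", "cy" (pixels), "R" (3x3) and "t" (3): a world point X has camera coordinates R X + t. Camera axes: x right, y down, z forward; pixel columns grow to the right and rows downward; lengths in m; the calibration is good to about 2 mm. A picture is of the moment at which its call begins. calibration takes no time and is no camera call.
- robot.sign_off(): hands the job in; it is judged then, once.
The state is a dict: "clock": time; "q": joint angles; "joint_vel": joint speeds; "effort": joint torques, N m; "ee_pos": TCP position; "tool_rot": TCP orientation; "ft_force": force on the tool from outside, world axes, zero at the start; "ft_torque": the same for the moment, N m; "gripper_width": opening from 0.0 (shut) to 1.0 (fully open); "grasp_force": force on a finger pad.
Only numpy, scipy, OpenCV 4.12 (cv2) and the standard library are available. Lean on these libraries where they do the work, as an engineer would, in place of code of your own. Each camera call takes 0.05 s, during which the arm holds its last target. There are 200 camera calls.

### The job

On the little two-road railway yard, push the sliding traverser deck across to its end stop so that its track lines up with the road on which the grey log wagon stands, then push the log wagon along its road onto the deck until its front is up against the red buffer stop. Only push, with the fingertips or the outside of the fingers: keep the wagon on its wheels on the track, never lifted, and leave the deck lined up. Leave the box car and everything else on the table where they are.

Things in the scene. Friction and masses are not known exactly. Their poses are not given: they have to be found in the camera images.
- yard: Fixed railway yard, turned up to 0.25 rad: plywood board 170 (x) x 220 (y) x 20 mm with two tracks (roads) along y; at its -y end a dark steel pit plate (176 x 140 mm, up to 6 mm high) where the traverser deck slides along x. Origin on the table, mid-edge where board and deck meet: board at y 0 to 0.22 m, pit at y 0 to -0.14. Roads at x = -0.038 (near) and +0.038 (far).
- near_road (a point): Open +y end of the near road (yard x = -0.038, y = 0.22), on the track centreline at wheel level, 20 mm above the table; yard's axes. Rails are 4 mm high, inner faces 39 mm apart; the wheels run between them.
- far_road (a point): The same for the far road (yard x = +0.038, y = 0.22).
- deck (a joint): Traverser deck, sliding along the yard's x, in m: 0 = end stop in line with the near road, 0.076 = end stop in line with the far road; starts between. Stiff slide (1.5 N), stays where left. Plywood slab 92 (x) x 128 (y) mm, 7 to 20 mm above the table, one track down its middle, red buffer beam at its -y end. Push it by its long side or the beam's end.
- deck_entry (a point): On the deck's track centreline at the edge that meets the board, 20 mm above the table (deck top); moves with the deck, yard's axes. The deck reaches 46 mm to either side in x and to y = -0.129 from here.
- deck_stop (a point): On the deck's track centreline, 20 mm above the table, straight under the buffer face that the wagon must touch, 112 mm to -y of deck_entry; moves with the deck, yard's axes. The red beam above it is 64 (x) x 9 (y) mm, 16 to 35 mm above the deck.
- log_wagon: Grey open wagon with logs, loose on either road, 44 (x) x 110 (y) x 40 mm, about 90 g; wheels slide (about 1 N). Origin at wheel level, y along the track as the yard's. Flat ends, solid 9 to 37 mm up: front (-y) 43 mm from the origin, rear (+y, to be pushed) 55 mm. A thin hook 12 mm beyond the front passes under the buffer beam. Home: origin 43 mm to +y of deck_stop.
- box_car: Dark red box car, 49 x 153 (y) x 66 mm, loose on the other road beside the log wagon; must not be moved. Origin at wheel level in its middle, y along the track.
- red_box: Small red printed carton, 44x58x52 mm; a bystander, origin at the middle of its underside.
- paint_jar_0: Small paint jar with a green band and white cap, 35 mm across, 45 mm high; a bystander, origin at the middle of its underside.
- paint_jar_1: Small paint jar with a brown band and white cap, 35 mm across, 45 mm high; a bystander, origin at the middle of its underside.
- film_can: Black film canister, 35 mm across, 54 mm high; a bystander, origin at the middle of its underside.
- nail_tin: Flat brown tin, 64x98x28 mm; a bystander, origin at the middle of its underside.
Not all that is in view belongs to the job. Leave any blue look-alike of the log_wagon alone.

How it is judged:
By the outcome, as a careful person would: the job done as asked, in the order asked, and still so for the second after the job is handed in, with the robot touching nothing.
It also fails if it takes over 48 s, if anything falls off the work surface, if the arm or the gripper's body presses on something with over 40 N, if the wrist force passes 120 N, or if a joint passes its speed limit or range.

## Working session

There is one attempt and no reset: what is moved stays moved. The work goes in short steps, Python scripts to look and compute and a tool call to move; the robot and the scene stay as the last step left them, time stands still between calls to the robot, and variables do not carry over. Pictures are saved under pics/ and viewed, at most 10 in all, crops included, and the job is handed in when it is done.

Besides the shell and the picture viewer there is one more tool, called by a JSON object that holds its "fn" and its "kwargs". move_arm: Moves the arm, as the interface text tells. Its arguments: {"type":"object","properties":{"targets":{"type":"array","items":{"type":"object","properties":{"rotation":{"type":"array","items":{"type":"number"}},"slide":{"type":"array","items":{"type":"number"}},"claw":{"type":"number"}}}}},"required":["targets"]}

```bash
mkdir -p pics
python3 - <<'E'
from cell import robot
import cv2,numpy as np
for n in("top","scene"):
    p,d=robot.camera(n); np.savez(f"pics/{n}0.npz",p=p,d=d)
    cv2.imwrite(f"pics/{n}0.png",cv2.resize(p[:,:,::-1],(784,588)))
    c=robot.calibration(n); print(n,c)
print(robot.get_obs())
E
```

```text
top {'fx': 537.6339297343175, 'fy': 537.6339297343175, 'cx': 280.36046217727784, 'cy': 208.74973095995867, 'R': array([[-0.47547958, -0.87968604,  0.00846432],
       [-0.8295821 ,  0.44515438, -0.33709215],
       [ 0.29276733, -0.16730228, -0.94143361]]), 't': array([0.25870578, 0.43716608, 1.45248777])}
scene {'fx': 507.94867617309484, 'fy': 507.94867617309484, 'cx': 282.8910816422384, 'cy': 207.6404413800274, 'R': array([[-0.52583012, -0.85052927, -0.01013155],
       [-0.51305612,  0.32664662, -0.79377289],
       [ 0.67843652, -0.41219164, -0.60812988]]), 't': array([0.2826172 , 0.29935812, 1.15091965])}
{'clock': 0.1, 'q': array([ 1.14382602,  0.41183196, -0.01267853,  1.59692868,  0.0056018 ,
        1.13428439, -0.08222475]), 'joint_vel': array([ 5.44535808e-05, -8.17633501e-04, -1.86337682e-04, -1.25139336e-03,
        6.55655587e-05,  7.02687608e-04,  9.89616158e-05]), 'effort': array([ 3.96151401e-03, -5.89087665e+01,  6.44639991e-01, -2.91701388e+01,
       -5.36161498e-02,  1.45079001e-02,  3.30126932e-05]), 'ee_pos': array([ 0.21924494, -0.58481803,  0.2218988 ]), 'tool_rot': array([-3.08984272e+00, -5.60245871e-01,  5.72616500e-04]), 'ft_force': array([-1.01514734,  0.23628656,  0.08372201]), 'ft_torque': array([-0.02028335, -0.02350682,  0.04559366]), 'grasp_force': 0.0, 'gripper_width': 1.000997281739886}
```

View pics/top0.png

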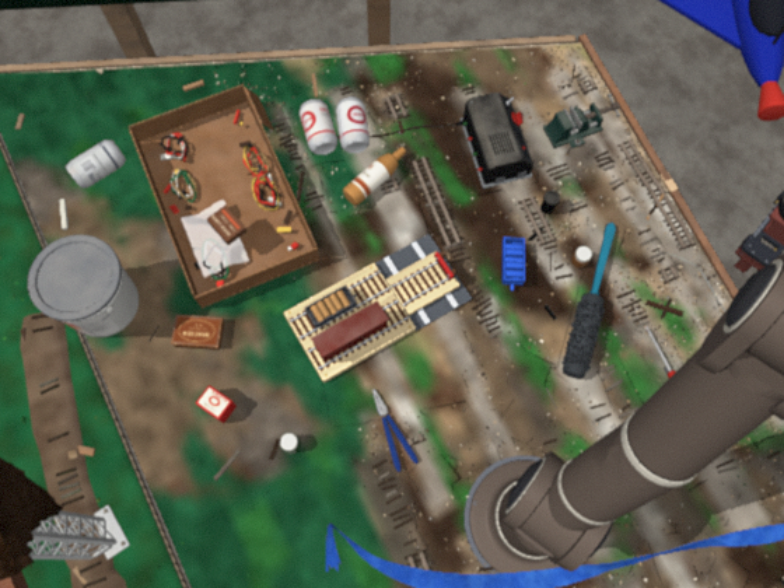

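View pics/scene0.png

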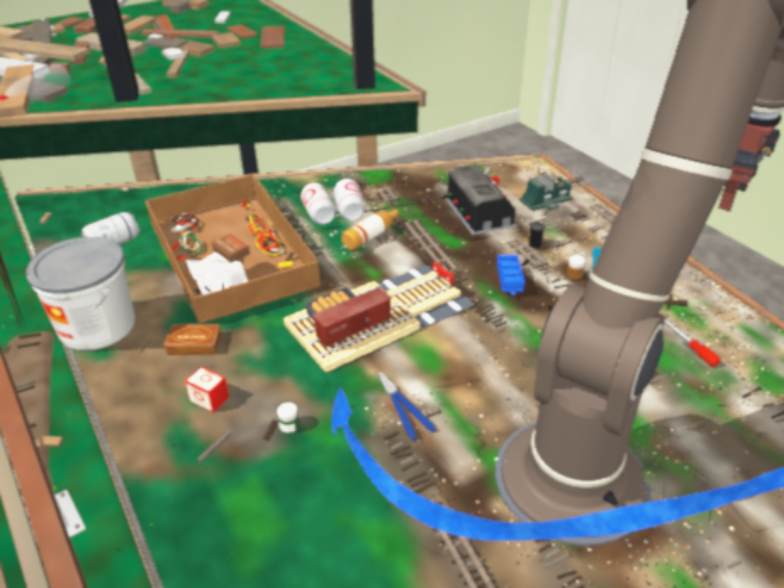

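The top view shows the yard at about (285–470, 235–380). The grey log wagon is on the far road at about (330,305), and the dark red box car is on the near road at about (350,332). The blue look-alike stands apart at (513,260). I'll enlarge the yard to read its corners.

Run:
```python
import cv2,numpy as np
p=np.load("pics/top0.npz")["p"]
# crop cols 195..345 rows 160..280, x5
cv2.imwrite("pics/c1.png",cv2.resize(p[160:280,195:345,::-1],None,fx=5,fy=5,interpolation=cv2.INTER_CUBIC))
```

```text
(no output)
```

View pics/c1.png

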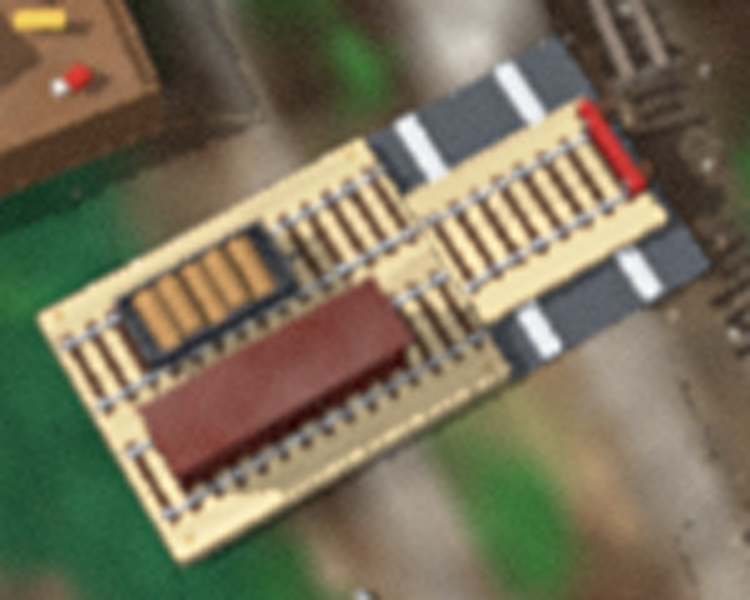

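The crop confirms the grey wagon with logs at crop (122–297, 228–362), on the far road. The box car is at (143–410, 283–485) on the near road, and the deck sits between the stops at (405–665, 100–322). Its red beam is at (585–645, 100–190).

```bash
cat > h.py <<'E'
import numpy as np,cv2
from cell import robot
from scipy.spatial.transform import Rotation as Rn
def ray(n,uv,z):
    c=robot.calibration(n);R,t=c["R"],c["t"]
    d=R.T@np.array([(uv[0]-c["cx"])/c["fx"],(uv[1]-c["cy"])/c["fy"],1]);o=-R.T@t
    return o+d*(z-o[2])/d[2]
def crop(u,v,s=5,o=(195,160)): return ((u+.5)/s-.5+o[0],(v+.5)/s-.5+o[1])
E
python3 - <<'E'
from h import *
P=lambda l,z:np.array([ray("top",crop(*a),z)[:2] for a in l])
b=P([(40,315),(181,553),(363,140),(508,372)],.02)
m=np.array([(.085,.22),(-.085,.22),(.085,0),(-.085,0)])
mc=m.mean(0);bc=b.mean(0);a=m-mc;c=b-bc
th=np.arctan2((a[:,0]*c[:,1]-a[:,1]*c[:,0]).sum(),(a*c).sum())
R=np.array([[np.cos(th),-np.sin(th)],[np.sin(th),np.cos(th)]]);o=bc-R@mc
print("yard",o,th,"resid mm",((b-(m@R.T+o))*1000).round(1).tolist())
Y=lambda w:((w-o)@R).round(4).tolist()
print("deck",Y(P([(405,200),(585,100),(665,215),(485,322)],.02)))
print("wagon",Y(P([(262,228),(297,280),(122,298),(150,362)],.057)))
print("box",Y(P([(143,410),(372,283),(410,332),(180,480)],.086)))
print("beam",Y(P([(585,100),(645,190)],.055)))
np.savez("yard.npz",o=o,th=th)
d=np.load("pics/top0.npz")["d"];cc=robot.calibration("top")
for u,v in[(40,340),(200,440),(300,170),(350,160),(430,100),(500,290),(270,380),(210,290)]:
    x,y=crop(u,v);k=d[int(round(y)),int(round(x))];w=cc["R"].T@(np.array([(x-cc["cx"])/cc["fx"]*k,(y-cc["cy"])/cc["fy"]*k,k])-cc["t"]);print((u,v),w.round(3),Y(w[:2]))
ob=robot.get_obs();print(Rn.from_rotvec(ob["tool_rot"]).as_matrix().round(3),ob["clock"])
E
```

```text
yard [0.51894049 0.00858   ] 0.03748964892521625 resid mm [[-1.5, -0.5], [2.6, -3.0], [-1.6, 1.7], [0.4, 1.8]]
deck [[0.0377, -0.0005], [0.0385, -0.1265], [-0.0484, -0.1287], [-0.0516, -0.0023]]
wagon [[0.0524, 0.0863], [0.0147, 0.0846], [0.0557, 0.1761], [0.0141, 0.1806]]
box [[-0.0175, 0.1992], [-0.0173, 0.0532], [-0.053, 0.0494], [-0.0627, 0.2007]]
beam [[0.027, -0.1169], [-0.0388, -0.1172]]
(40, 340) [ 0.591  0.237 -0.01 ] [0.0802, 0.2255]
(200, 440) [0.464 0.187 0.084] [-0.0478, 0.1802]
(300, 170) [0.604 0.055 0.018] [0.0866, 0.0434]
(350, 160) [0.595 0.026 0.02 ] [0.0764, 0.0148]
(430, 100) [ 0.613 -0.038  0.   ] [0.0927, -0.0504]
(500, 290) [ 0.481 -0.013  0.02 ] [-0.039, -0.0202]
(270, 380) [0.475 0.138 0.088] [-0.0386, 0.1306]
(210, 290) [0.548 0.14  0.059] [0.0341, 0.1306]
[[ 0.936  0.351 -0.001]
 [ 0.351 -0.936  0.001]
 [-0.    -0.001 -1.   ]] 0.1
```

{"fn": "move_arm", "kwargs": {"targets": [{"rotation":[0,0,-0.125],"slide":[0,0,0],"claw":-1},{"rotation":[0,0,-0.125],"slide":[0,0,0],"claw":-1},{"rotation":[0,0,-0.125],"slide":[0,0,0],"claw":-1},{"rotation":[0,0,-0.125],"slide":[0,0,0],"claw":-1},{"rotation":[0,0,-0.125],"slide":[0,0,0],"claw":-1}]}}

```text
clock: 0.52
ee_pos: [0.2194, -0.5849, 0.2222]
tool_rot: [-2.764, -1.492, -0.0]
ft_force: [-0.1, -0.0, 0.6]
gripper_width: 0.662
grasp_force: 0.0
```

{"fn": "move_arm", "kwargs": {"targets": [{"rotation":[0,0,-0.125],"slide":[0,0,0],"claw":-1},{"rotation":[0,0,-0.125],"slide":[0,0,0],"claw":-1},{"rotation":[0,0,-0.125],"slide":[0,0,0],"claw":-1},{"rotation":[0,0,-0.125],"slide":[0,0,0],"claw":-1},{"rotation":[0,0,-0.125],"slide":[0,0,0],"claw":-1}]}}

```text
clock: 0.93
ee_pos: [0.2193, -0.585, 0.2222]
tool_rot: [-2.171, -2.269, -0.001]
ft_force: [0.0, -0.3, -0.4]
gripper_width: 0.277
grasp_force: 0.0
```

{"fn": "move_arm", "kwargs": {"targets": [{"rotation":[0,0,0],"slide":[0.0345,0.0158,0],"claw":-1},{"rotation":[0,0,0],"slide":[0.0345,0.0158,0],"claw":-1},{"rotation":[0,0,0],"slide":[0.0345,0.0158,0],"claw":-1},{"rotation":[0,0,0],"slide":[0.0345,0.0158,0],"claw":-1},{"rotation":[0,0,0],"slide":[0.0345,0.0158,0],"claw":-1}]}}

```text
clock: 1.35
ee_pos: [0.292, -0.4079, 0.2223]
tool_rot: [-2.179, -2.262, -0.0]
ft_force: [1.1, 0.4, -0.1]
gripper_width: 0.004
grasp_force: 0.0
```

{"fn": "move_arm", "kwargs": {"targets": [{"rotation":[0,0,0],"slide":[0.0345,0.0158,0],"claw":-1},{"rotation":[0,0,0],"slide":[0.0345,0.0158,0],"claw":-1},{"rotation":[0,0,0],"slide":[0.0345,0.0158,0],"claw":-1},{"rotation":[0,0,0],"slide":[0.0345,0.0158,0],"claw":-1},{"rotation":[0,0,0],"slide":[0.0345,0.0158,0],"claw":-1}]}}

```text
clock: 1.77
ee_pos: [0.3643, -0.2327, 0.2226]
tool_rot: [2.179, 2.263, -0.001]
ft_force: [0.5, 0.9, 0.4]
gripper_width: 0.005
grasp_force: 0.0
```

{"fn": "move_arm", "kwargs": {"targets": [{"rotation":[0,0,0],"slide":[0.0345,0.0158,0],"claw":-1},{"rotation":[0,0,0],"slide":[0.0345,0.0158,0],"claw":-1},{"rotation":[0,0,0],"slide":[0.0345,0.0158,0],"claw":-1},{"rotation":[0,0,0],"slide":[0.0345,0.0158,0],"claw":-1},{"rotation":[0,0,0],"slide":[0.0345,0.0158,0],"claw":-1}]}}

```text
clock: 2.18
ee_pos: [0.4367, -0.0574, 0.2227]
tool_rot: [2.179, 2.263, -0.0]
ft_force: [1.0, -0.3, 0.0]
gripper_width: 0.006
grasp_force: 0.0
```

```bash
cat >> h.py <<'E'
def st():
    o=robot.get_obs();y=np.load("yard.npz");th=float(y["th"]);R=Rn.from_euler("z",th).as_matrix()
    p=o["ee_pos"]-np.r_[y["o"],0]
    M=Rn.from_rotvec(o["tool_rot"]).as_matrix()
    print("t",round(o["clock"],2),"yard TCP",(R.T@p).round(4),"tool x,y axes in yard",(R.T@M)[:,:2].T.round(3).tolist(),"F",(R.T@o["ft_force"]).round(1),"w",round(o["gripper_width"],3),"q",o["q"].round(2))
E
python3 -c "
from h import *;st()"
```

```text
t 2.18 yard TCP [-0.0846 -0.0628  0.2227] tool x,y axes in yard [[-0.0, 1.0, -0.0], [1.0, 0.0, 0.0]] F [ 1.  -0.4  0. ] w 0.006 q [ 0.64  0.15 -0.68  1.98  0.11  1.04 -0.05]
```

{"fn": "move_arm", "kwargs": {"targets": [{"rotation":[0,0,0],"slide":[0,0,0.035],"claw":-1},{"rotation":[0,0,0],"slide":[0,0,0.035],"claw":-1},{"rotation":[0,0,0],"slide":[0,0,0.035],"claw":-1},{"rotation":[0,0,0],"slide":[0,0,0.035],"claw":-1},{"rotation":[0,0,0],"slide":[0,0,0.035],"claw":-1}]}}

```text
clock: 2.6
ee_pos: [0.4363, -0.0589, 0.0461]
tool_rot: [-2.179, -2.263, -0.0]
ft_force: [-0.0, -0.6, -0.4]
gripper_width: 0.007
grasp_force: 0.0
```

{"fn": "move_arm", "kwargs": {"targets": [{"rotation":[0,0,0],"slide":[0,0,0.02],"claw":-1},{"rotation":[0,0,0],"slide":[0,0,0.015],"claw":-1},{"rotation":[0,0,0],"slide":[0,0,0],"claw":-1}]}}

```text
clock: 2.85
ee_pos: [0.4344, -0.0587, 0.0099]
tool_rot: [-2.175, -2.26, 0.005]
ft_force: [-0.9, -0.0, 1.3]
gripper_width: 0.005
grasp_force: 0.0
```

Run:
```python
from h import *
st()
p,d=robot.camera("top");cv2.imwrite("pics/c2.png",cv2.resize(p[130:280,195:365,::-1],None,fx=4,fy=4,interpolation=cv2.INTER_CUBIC))
```

```text
t 2.85 yard TCP [-0.087  -0.0641  0.0099] tool x,y axes in yard [[-0.001, 1.0, 0.001], [1.0, 0.001, -0.005]] F [-0.9  0.   1.3] w 0.005 q [ 0.45  0.49 -0.52  2.19  0.45  0.57 -0.36]
```

View pics/c2.png

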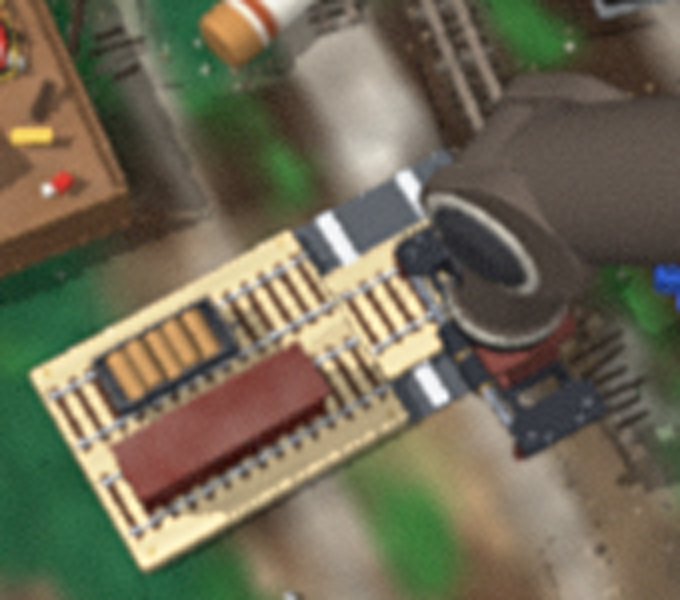

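The picture shows the hand down beside the deck's near side at about (440–600, 330–450), with nothing disturbed. Now I'll push the deck.

{"fn": "move_arm", "kwargs": {"targets": [{"rotation":[0,0,0],"slide":[0,0.01,-0.002],"claw":-1},{"rotation":[0,0,0],"slide":[0,0.01,0],"claw":-1},{"rotation":[0,0,0],"slide":[0,0.006,0],"claw":-1},{"rotation":[0,0,0],"slide":[0,0.006,0],"claw":-1},{"rotation":[0,0,0],"slide":[0,0.006,0],"claw":-1}]}}

```text
clock: 3.32
ee_pos: [0.4755, -0.0578, 0.0153]
tool_rot: [2.179, 2.262, 0.0]
ft_force: [-1.2, -1.2, 0.9]
gripper_width: 0.01
grasp_force: 1.0
```

{"fn": "move_arm", "kwargs": {"targets": [{"rotation":[0,0,0],"slide":[0,0.006,0],"claw":-1},{"rotation":[0,0,0],"slide":[0,0.006,0],"claw":-1},{"rotation":[0,0,0],"slide":[0,0.005,0],"claw":-1},{"rotation":[0,0,0],"slide":[0,0.004,0],"claw":-1}]}}

```text
clock: 3.65
ee_pos: [0.4961, -0.0569, 0.0146]
tool_rot: [-2.179, -2.263, 0.0]
ft_force: [-2.7, 0.2, 1.8]
gripper_width: 0.004
grasp_force: 0.9
```

```bash
python3 -c "
from h import *;st()"
```

```text
t 3.65 yard TCP [-0.0253 -0.0645  0.0146] tool x,y axes in yard [[-0.001, 1.0, -0.0], [1.0, 0.001, -0.0]] F [-2.7  0.3  1.8] w 0.004 q [ 0.43  0.55 -0.52  2.05  0.44  0.65 -0.35]
```

{"fn": "move_arm", "kwargs": {"targets": [{"rotation":[0,0,0],"slide":[0,0.002,0.001],"claw":-1},{"rotation":[0,0,0],"slide":[0,0.002,0],"claw":-1}]}}

```text
clock: 3.82
ee_pos: [0.4997, -0.0566, 0.0134]
tool_rot: [-2.179, -2.263, 0.0]
ft_force: [-2.1, 0.1, 1.6]
gripper_width: 0.005
grasp_force: 0.8
```

{"fn": "move_arm", "kwargs": {"targets": [{"rotation":[0,0,0],"slide":[0,0.002,0],"claw":-1}]}}

```text
clock: 3.9
ee_pos: [0.5014, -0.0565, 0.0134]
tool_rot: [-2.178, -2.263, 0.001]
ft_force: [-1.2, -0.4, -0.6]
gripper_width: 0.005
grasp_force: 0.8
```

{"fn": "move_arm", "kwargs": {"targets": [{"rotation":[0,0,0],"slide":[0,0.002,0],"claw":-1}]}}

```text
clock: 3.98
ee_pos: [0.5034, -0.0565, 0.0135]
tool_rot: [-2.178, -2.263, 0.001]
ft_force: [-1.6, 0.2, -1.6]
gripper_width: 0.006
grasp_force: 0.8
```

{"fn": "move_arm", "kwargs": {"targets": [{"rotation":[0,0,0],"slide":[0,0.002,0],"claw":-1}]}}

```text
clock: 4.07
ee_pos: [0.5054, -0.0564, 0.0135]
tool_rot: [-2.178, -2.263, 0.0]
ft_force: [-2.3, -0.1, -0.9]
gripper_width: 0.006
grasp_force: 0.8
```

{"fn": "move_arm", "kwargs": {"targets": [{"rotation":[0,0,0],"slide":[0,0.002,0],"claw":-1}]}}

```text
clock: 4.15
ee_pos: [0.5074, -0.0563, 0.0135]
tool_rot: [-2.178, -2.263, 0.0]
ft_force: [-1.5, 0.3, -1.4]
gripper_width: 0.007
grasp_force: 0.8
```

{"fn": "move_arm", "kwargs": {"targets": [{"rotation":[0,0,0],"slide":[0,0.002,0],"claw":-1}]}}

```text
clock: 4.23
ee_pos: [0.5079, -0.0563, 0.0133]
tool_rot: [-2.177, -2.262, 0.004]
ft_force: [-10.5, 0.1, 7.3]
gripper_width: 0.004
grasp_force: 5.5
```

The deck is against its stop: the force jumped and motion ceased. I'll back off, rise and look.

{"fn": "move_arm", "kwargs": {"targets": [{"rotation":[0,0,0],"slide":[0,-0.012,0],"claw":-1},{"rotation":[0,0,0],"slide":[0,-0.01,-0.01],"claw":-1},{"rotation":[0,0,0],"slide":[0,0,-0.035],"claw":-1},{"rotation":[0,0,0],"slide":[0,0,-0.035],"claw":-1},{"rotation":[0,0,0],"slide":[0,0,-0.035],"claw":-1}]}}

```text
clock: 4.65
ee_pos: [0.4877, -0.0569, 0.1301]
tool_rot: [-2.178, -2.264, -0.001]
ft_force: [1.4, 0.2, -0.8]
gripper_width: 0.004
grasp_force: 0.0
```

{"fn": "move_arm", "kwargs": {"targets": [{"rotation":[0,0,0],"slide":[0.005,0.01,-0.035],"claw":-1},{"rotation":[0,0,0],"slide":[0.034,0.01,-0.01],"claw":-1},{"rotation":[0,0,0],"slide":[0.035,0.01,0],"claw":-1},{"rotation":[0,0,0],"slide":[0.035,0.01,0],"claw":-1},{"rotation":[0,0,0],"slide":[0.035,0.01,0],"claw":-1}]}}

```text
clock: 5.07
ee_pos: [0.5333, 0.09, 0.1747]
tool_rot: [2.179, 2.26, 0.003]
ft_force: [0.8, -0.0, -0.1]
gripper_width: 0.003
grasp_force: 0.0
```

{"fn": "move_arm", "kwargs": {"targets": [{"rotation":[0,0,0],"slide":[0.035,0.01,0],"claw":-1},{"rotation":[0,0,0],"slide":[0.035,0.01,0],"claw":-1},{"rotation":[0,0,0],"slide":[0.035,0.005,0],"claw":-1},{"rotation":[0,0,0],"slide":[0.03,0,0],"claw":-1},{"rotation":[0,0,0],"slide":[0,0,0],"claw":-1}]}}

```text
clock: 5.48
ee_pos: [0.5507, 0.2328, 0.1743]
tool_rot: [-2.168, -2.27, -0.007]
ft_force: [-0.4, 0.6, 0.2]
gripper_width: 0.003
grasp_force: 0.0
```

Run:
```python
from h import *
st()
p,d=robot.camera("top");cv2.imwrite("pics/c3.png",cv2.resize(p[150:280,185:355,::-1],None,fx=4.5,fy=4.5,interpolation=cv2.INTER_CUBIC))
```

```text
t 5.48 yard TCP [0.0402 0.2229 0.1743] tool x,y axes in yard [[-0.008, 1.0, 0.005], [1.0, 0.008, 0.001]] F [-0.3  0.7  0.2] w 0.003 q [ 0.01  0.5  -0.68  1.69  0.34  1.07 -0.73]
```

View pics/c3.png

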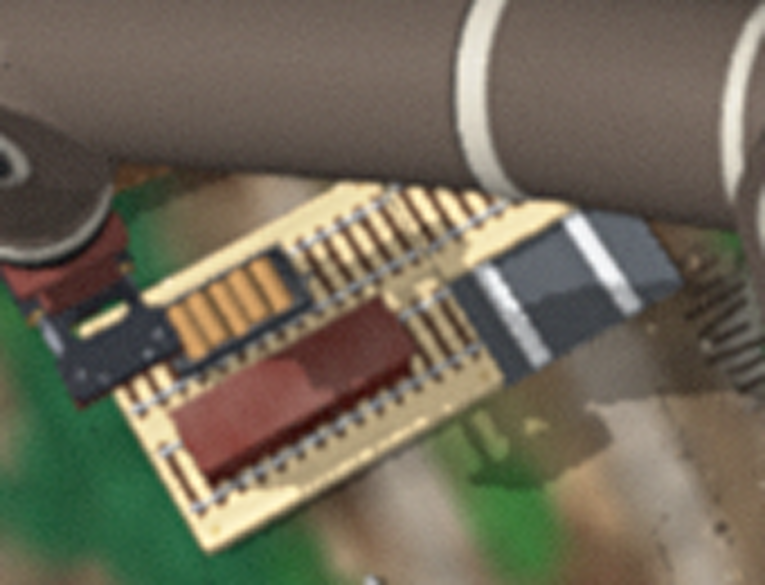

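The deck's rails now run on from the far road, around (400,190)–(530,205). The hand is above the board's +y end behind the wagon, near (110,350). Before lowering, I'll check the height of the tray next to it.

Run:
```python
from h import *
d=np.load("pics/top0.npz")["d"];c=robot.calibration("top");v,u=np.mgrid[:420,:560]
W=(np.dstack([(u-c["cx"])/c["fx"]*d,(v-c["cy"])/c["fy"]*d,d]).reshape(-1,3)-c["t"])@c["R"]
y=np.load("yard.npz");th=float(y["th"]);W=(W-np.r_[y["o"],0])@Rn.from_euler("z",th).as_matrix()
for a,b in[(.09,.12),(.12,.15),(.15,.2)]:
    for e,f in[(-.15,-.05),(-.05,.05),(.05,.15),(.15,.22),(.22,.3)]:
        s=W[(W[:,0]>a)&(W[:,0]<b)&(W[:,1]>e)&(W[:,1]<f)];print((a,b,e,f),s[:,2].max().round(3) if len(s) else None)
```

```text
(0.09, 0.12, -0.15, -0.05) 0.012
(0.09, 0.12, -0.05, 0.05) 0.01
(0.09, 0.12, 0.05, 0.15) 0.008
(0.09, 0.12, 0.15, 0.22) 0.005
(0.09, 0.12, 0.22, 0.3) 0.005
(0.12, 0.15, -0.15, -0.05) 0.009
(0.12, 0.15, -0.05, 0.05) 0.009
(0.12, 0.15, 0.05, 0.15) 0.01
(0.12, 0.15, 0.15, 0.22) 0.006
(0.12, 0.15, 0.22, 0.3) 0.005
(0.15, 0.2, -0.15, -0.05) 0.009
(0.15, 0.2, -0.05, 0.05) 0.01
(0.15, 0.2, 0.05, 0.15) 0.076
(0.15, 0.2, 0.15, 0.22) 0.079
(0.15, 0.2, 0.22, 0.3) 0.078
```

{"fn": "move_arm", "kwargs": {"targets": [{"rotation":[0,0,0],"slide":[0,-0.003,0.035],"claw":-1},{"rotation":[0,0,0],"slide":[0,0,0.035],"claw":-1},{"rotation":[0,0,0],"slide":[0,0,0.035],"claw":-1},{"rotation":[0,0,0],"slide":[0,0,0.026],"claw":-1},{"rotation":[0,0,0],"slide":[0,0,0],"claw":-1}]}}

```text
clock: 5.95
ee_pos: [0.5465, 0.221, 0.0377]
tool_rot: [-2.179, -2.26, 0.012]
ft_force: [-1.1, -0.9, -0.2]
gripper_width: 0.005
grasp_force: 0.0
```

```bash
python3 -c "
from h import *;st()"
```

```text
t 5.95 yard TCP [0.0355 0.2112 0.0377] tool x,y axes in yard [[0.001, 1.0, -0.004], [1.0, -0.001, -0.007]] F [-1.1 -0.9 -0.2] w 0.005 q [-0.04  0.65 -0.59  1.81  0.47  0.84 -0.83]
```

{"fn": "move_arm", "kwargs": {"targets": [{"rotation":[0,0,0],"slide":[-0.008,0.001,-0.003],"claw":-1},{"rotation":[0,0,0],"slide":[-0.007,0,0],"claw":-1},{"rotation":[0,0,0],"slide":[-0.007,0,0],"claw":-1},{"rotation":[0,0,0],"slide":[-0.007,0,0],"claw":-1},{"rotation":[0,0,0],"slide":[-0.007,0,0],"claw":-1}]}}

```text
clock: 6.37
ee_pos: [0.553, 0.1885, 0.0477]
tool_rot: [2.178, 2.262, 0.007]
ft_force: [1.2, 2.4, 1.8]
gripper_width: 0.007
grasp_force: 1.4
```

```bash
python3 -c "
from h import *;st()"
```

```text
t 6.37 yard TCP [0.0408 0.1786 0.0477] tool x,y axes in yard [[-0.0, 1.0, 0.002], [1.0, 0.0, 0.004]] F [1.3 2.4 1.8] w 0.007 q [ 0.03  0.62 -0.6   1.83  0.46  0.83 -0.77]
```

{"fn": "move_arm", "kwargs": {"targets": [{"rotation":[0,0,0],"slide":[-0.008,-0.002,0.003],"claw":-1},{"rotation":[0,0,0],"slide":[-0.01,0,0],"claw":-1},{"rotation":[0,0,0],"slide":[-0.01,0,0],"claw":-1},{"rotation":[0,0,0],"slide":[-0.01,0,0],"claw":-1},{"rotation":[0,0,0],"slide":[-0.01,0,0],"claw":-1}]}}

```text
clock: 6.78
ee_pos: [0.5512, 0.1394, 0.0427]
tool_rot: [2.179, 2.263, 0.0]
ft_force: [0.8, 3.6, 2.4]
gripper_width: 0.005
grasp_force: 1.6
```

{"fn": "move_arm", "kwargs": {"targets": [{"rotation":[0,0,0],"slide":[-0.01,0,0],"claw":-1},{"rotation":[0,0,0],"slide":[-0.01,0,0],"claw":-1},{"rotation":[0,0,0],"slide":[-0.01,0,0],"claw":-1},{"rotation":[0,0,0],"slide":[-0.01,0,0],"claw":-1}]}}

```text
clock: 7.12
ee_pos: [0.5528, 0.0996, 0.0427]
tool_rot: [2.179, 2.263, 0.001]
ft_force: [2.5, 3.4, 2.4]
gripper_width: 0.003
grasp_force: 1.9
```

Run:
```python
from h import *
st()
p,d=robot.camera("scene");cv2.imwrite("pics/c4.png",cv2.resize(p[140:290,190:360,::-1],None,fx=4,fy=4,interpolation=cv2.INTER_CUBIC))
```

```text
t 7.12 yard TCP [0.0373 0.0897 0.0427] tool x,y axes in yard [[-0.001, 1.0, 0.0], [1.0, 0.001, 0.0]] F [2.6 3.3 2.4] w 0.003 q [ 0.18  0.6  -0.6   1.88  0.46  0.8  -0.63]
```

View pics/c4.png

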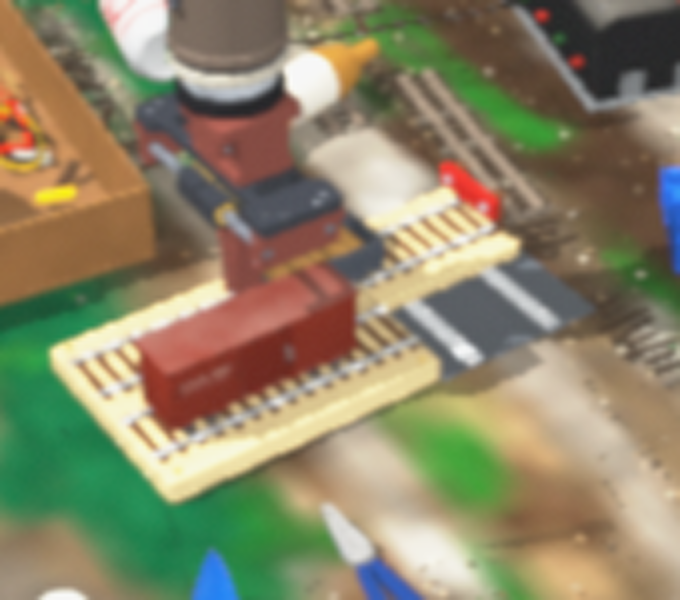

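The wagon is on the far road with its front at about (375,255), crossing onto the aligned deck. The box car has not moved. I'll keep pushing.

{"fn": "move_arm", "kwargs": {"targets": [{"rotation":[0,0,0],"slide":[-0.01,0,0],"claw":-1},{"rotation":[0,0,0],"slide":[-0.01,0,0],"claw":-1},{"rotation":[0,0,0],"slide":[-0.01,0,0],"claw":-1},{"rotation":[0,0,0],"slide":[-0.01,0,0],"claw":-1},{"rotation":[0,0,0],"slide":[-0.01,0,0],"claw":-1}]}}

```text
clock: 7.58
ee_pos: [0.5544, 0.0492, 0.0425]
tool_rot: [-2.179, -2.263, 0.001]
ft_force: [1.1, 1.7, 0.7]
gripper_width: 0.006
grasp_force: 0.8
```

{"fn": "move_arm", "kwargs": {"targets": [{"rotation":[0,0,0],"slide":[-0.01,0,0],"claw":-1},{"rotation":[0,0,0],"slide":[-0.008,0,0],"claw":-1},{"rotation":[0,0,0],"slide":[-0.006,0,0],"claw":-1}]}}

```text
clock: 7.83
ee_pos: [0.5549, 0.0246, 0.0423]
tool_rot: [-2.18, -2.262, 0.003]
ft_force: [-0.3, 1.5, 0.2]
gripper_width: 0.008
grasp_force: 0.3
```

```bash
python3 -c "
from h import *;st()"
```

```text
t 7.83 yard TCP [0.0365 0.0146 0.0423] tool x,y axes in yard [[0.001, 1.0, -0.001], [1.0, -0.001, -0.001]] F [-0.2  1.5  0.2] w 0.008 q [ 0.32  0.59 -0.6   1.9   0.46  0.79 -0.5 ]
```

Around 19 mm to go. I'll take small steps and watch the force.

{"fn": "move_arm", "kwargs": {"targets": [{"rotation":[0,0,0],"slide":[-0.005,0,0],"claw":-1},{"rotation":[0,0,0],"slide":[-0.005,0,0],"claw":-1}]}}

```text
clock: 8.0
ee_pos: [0.5556, 0.0159, 0.0425]
tool_rot: [-2.179, -2.263, 0.001]
ft_force: [1.2, 0.7, -0.6]
gripper_width: 0.007
grasp_force: 0.3
```

{"fn": "move_arm", "kwargs": {"targets": [{"rotation":[0,0,0],"slide":[-0.003,0,0],"claw":-1}]}}

```text
clock: 8.08
ee_pos: [0.5558, 0.0128, 0.0425]
tool_rot: [-2.179, -2.263, 0.001]
ft_force: [-0.9, 1.2, -0.7]
gripper_width: 0.005
grasp_force: 0.3
```

{"fn": "move_arm", "kwargs": {"targets": [{"rotation":[0,0,0],"slide":[-0.002,0,0],"claw":-1}]}}

```text
clock: 8.17
ee_pos: [0.5559, 0.0111, 0.0426]
tool_rot: [-2.179, -2.263, 0.0]
ft_force: [-0.0, 1.7, 0.8]
gripper_width: 0.002
grasp_force: 0.3
```

{"fn": "move_arm", "kwargs": {"targets": [{"rotation":[0,0,0],"slide":[-0.002,0,0],"claw":-1}]}}

```text
clock: 8.25
ee_pos: [0.5561, 0.0096, 0.0426]
tool_rot: [-2.178, -2.263, -0.0]
ft_force: [-0.4, 0.8, -0.9]
gripper_width: 0.004
grasp_force: 0.3
```

{"fn": "move_arm", "kwargs": {"targets": [{"rotation":[0,0,0],"slide":[-0.002,0,0],"claw":-1}]}}

```text
clock: 8.33
ee_pos: [0.5559, 0.009, 0.0427]
tool_rot: [-2.177, -2.263, -0.002]
ft_force: [-1.7, 7.8, 0.2]
gripper_width: 0.004
grasp_force: 4.0
```

{"fn": "move_arm", "kwargs": {"targets": [{"rotation":[0,0,0],"slide":[-0.002,0,0],"claw":-1}]}}

```text
clock: 8.42
ee_pos: [0.5559, 0.0089, 0.0427]
tool_rot: [-2.174, -2.264, -0.004]
ft_force: [-3.3, 11.9, 0.5]
gripper_width: 0.003
grasp_force: 6.4
```

{"fn": "move_arm", "kwargs": {"targets": [{"rotation":[0,0,0],"slide":[-0.002,0,0],"claw":-1}]}}

```text
clock: 8.5
ee_pos: [0.5558, 0.0088, 0.0428]
tool_rot: [-2.172, -2.264, -0.007]
ft_force: [-2.9, 16.8, 0.6]
gripper_width: 0.003
grasp_force: 8.6
```

The wagon is hard against something at TCP yard y ≈ -0.001, close to where the buffer should be. I'll back off straight, rise clear, and check.

{"fn": "move_arm", "kwargs": {"targets": [{"rotation":[0,0,0],"slide":[0.006,0,0],"claw":-1},{"rotation":[0,0,0],"slide":[0.015,0,0],"claw":-1},{"rotation":[0,0,0],"slide":[0.01,0,-0.03],"claw":-1},{"rotation":[0,0,0],"slide":[0,0,-0.04],"claw":-1},{"rotation":[0,0,0],"slide":[0,0,-0.04],"claw":-1}]}}

```text
clock: 8.92
ee_pos: [0.5541, 0.0356, 0.1532]
tool_rot: [-2.175, -2.264, 0.003]
ft_force: [0.4, 0.1, -0.6]
gripper_width: 0.008
grasp_force: 0.0
```

{"fn": "move_arm", "kwargs": {"targets": [{"rotation":[0,0,0],"slide":[0.035,0,-0.02],"claw":-1},{"rotation":[0,0,0],"slide":[0.04,0,0],"claw":-1},{"rotation":[0,0,0],"slide":[0.04,0,0],"claw":-1},{"rotation":[0,0,0],"slide":[0.04,0,0],"claw":-1},{"rotation":[0,0,0],"slide":[0.04,0,0],"claw":-1}]}}

```text
clock: 9.33
ee_pos: [0.5476, 0.2307, 0.1731]
tool_rot: [2.179, 2.262, 0.0]
ft_force: [1.0, -0.5, -0.1]
gripper_width: 0.007
grasp_force: 0.0
```

Run:
```python
from h import *
st()
f=[]
for n,a in(("scene",(150,270,190,350)),("top",(150,270,190,350))):
    p,d=robot.camera(n);np.savez(f"pics/{n}5.npz",p=p,d=d);f.append(cv2.resize(p[a[0]:a[1],a[2]:a[3],::-1],(400,300),interpolation=cv2.INTER_CUBIC) if 0 else cv2.resize(p[a[0]:a[1],a[2]:a[3],::-1],None,fx=2.5,fy=2.5,interpolation=cv2.INTER_CUBIC))
cv2.imwrite("pics/c5.png",cv2.resize(np.vstack(f),(400,600)))
p=np.load("pics/scene5.npz")["p"];cv2.imwrite("pics/c6.png",cv2.resize(p[160:250,240:340,::-1],None,fx=6,fy=6,interpolation=cv2.INTER_CUBIC))
```

```text
t 9.33 yard TCP [0.037  0.2209 0.1731] tool x,y axes in yard [[0.0, 1.0, -0.001], [1.0, -0.0, 0.001]] F [ 1.  -0.6 -0.1] w 0.007 q [ 0.03  0.5  -0.71  1.7   0.36  1.08 -0.75]
```

View pics/c6.png

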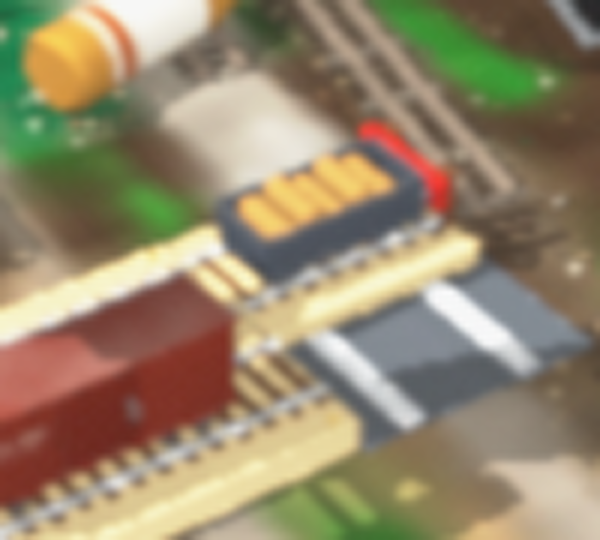

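View pics/c5.png

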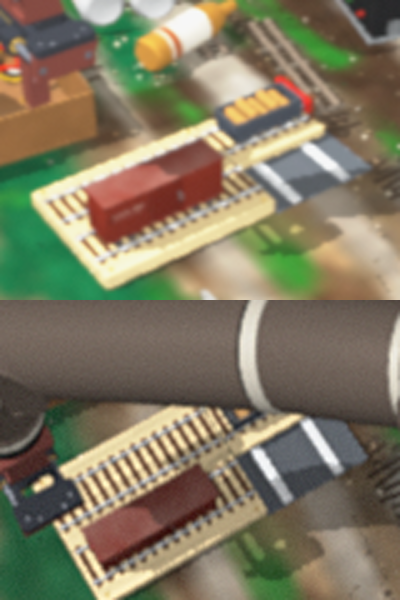

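The crop shows the wagon upright on the deck with its front at the red buffer, around (420,185). The deck is lined up with the far road, the box car is where it was, and the arm is clear. Handing in.

```bash
python3 -c "
from cell import robot;print(robot.sign_off())"
```

```text
the job is handed in; nothing more can be done
None
```

I pushed the deck to its far end stop, lined up with the far road, and pushed the log wagon onto it until its front was against the red buffer stop. In the last pictures the wagon was upright and the box car unmoved; I handed the job in at about 9.5 s.

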